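# Put the pH corner's kit back on its bench labels

## Task

Tidy the pH corner: put the meter, the jar, the little steel beaker and the blue clamp boss each on the bench label that shows its silhouette, upright as they are now, centred on the silhouette and turned to match it (meter and boss may be half a turn round). Set each one down rather than dropping it, and leave the amber bottle and the wash bottle where they stand.

Things in the scene. Friction and masses are not known exactly. Their poses are not given: they have to be found in the camera images.
- meter_center (a point): Hand-held pH meter lying on its back, black plastic block 120 x 56 x 28 mm with a green screen and small blue keys on top, about 0.24 kg. The point is the block's centre, 14 mm above its underside; x along its 120 mm length (towards the screen), y across its 56 mm width, z up.
- jar_center (a point): Squat round amber glass jar, 60 mm diameter, 62 mm high in all, standing upright; the glass is straight-sided up to 42 mm, the grey screw lid (55 mm diameter) is the top 15 mm. About 0.22 kg. The point is on its axis, 31 mm above its underside; z up.
- beaker_center (a point): Small open stainless steel beaker, 40 mm outside diameter (43 mm at the rim), 50 mm high, wall 3 mm, standing upright, empty, 0.1 kg. The point is on its axis, 25 mm above its underside; z up.
- boss_center (a point): Blue metal rod-stand clamp boss lying flat, 0.18 kg: a bar 84 x 26 x 28 mm with two thumbscrews sticking out sideways (x = +32 mm towards +y, x = -32 mm towards -y; heads 20 mm across, out to 31 mm from the middle line): a Z from above, the same after a half turn. The bar's middle 44 mm is free to grip across its 26 mm. Point: bar's centre, 14 mm up; x along the bar, z up.
- label_meter: Fixed dark mat 140 x 90 mm, 1 mm thin (things on it stand at bench height), with a pale silhouette in its middle: a long rectangle, 128 x 64 mm, along the mat: the place of the meter, which may lie either way round (screen to either end). Origin: mat's centre, at bench height; x along its 140 mm side, z up.
- label_jar: Fixed dark mat 140 x 90 mm, 1 mm thin (things on it stand at bench height), with a pale silhouette in its middle: a large disc, 68 mm diameter: the place of the jar. Origin: mat's centre, at bench height; x along its 140 mm side, z up.
- label_beaker: Fixed dark mat 140 x 90 mm, 1 mm thin (things on it stand at bench height), with a pale silhouette in its middle: a small disc, 48 mm diameter: the place of the beaker. Origin: mat's centre, at bench height; x along its 140 mm side, z up.
- label_boss: Fixed dark mat 140 x 90 mm, 1 mm thin (things on it stand at bench height), with a pale silhouette in its middle: the boss's Z shape, a bar 92 x 34 mm along x with two stubs 26 mm wide, out to 35 mm (x = +32 mm towards +y, x = -32 mm towards -y): the place of the boss, either half turn. Origin: mat's centre, at bench height; x along its 140 mm side, z up.
- amber_bottle: Bystander: tall amber glass reagent bottle, 72 mm diameter, 170 mm high, loose, standing at the far left of the work. Origin: centre of its underside; z up. To be left alone.
- wash_bottle: Bystander: white plastic wash bottle with a red cap and a bent spout, 68 mm diameter, 185 mm high, spout reaching 58 mm from the axis along x; loose, standing at the far right of the work. Origin: centre of its underside; z up. To be left alone.

How it is judged:
At the end, for the whole second after the job is handed in: Meter, jar, beaker and clamp boss each lie or stand at rest on the bench, upright (within 0.1 rad), with the centre within 12 mm of the centre of their own label's silhouette; meter and boss in line with their silhouettes within 0.2 rad, either way round (horizontal distance between meter_center and label_meter below 0.012 m and height (world z) of each of meter_center, boss_center below 0.018 m and angle between each of meter_center, jar_center, beaker_center, boss_center's own z axis and vertical below 0.1 rad and linear speed of each of meter, jar, beaker, boss below 0.02 m/s and angle between the x axis of meter_center and the x axis of label_meter, either way round below 0.2 rad and horizontal distance between jar_center and label_jar below 0.012 m and height (world z) of jar_center below 0.035 m and horizontal distance between beaker_center and label_beaker below 0.012 m and height (world z) of beaker_center below 0.029 m and horizontal distance between boss_center and label_boss below 0.012 m and angle between the x axis of boss_center and the x axis of label_boss, either way round below 0.2 rad); the robot touches nothing.
It fails at once if a thing is dropped: more than 30 mm above the bench with no finger on it ((height (world z) of meter_center above 0.044 m and contact force between the fingers and meter below 0.02 N) or (height (world z) of jar_center above 0.061 m and contact force between the fingers and jar below 0.02 N) or (height (world z) of beaker_center above 0.055 m and contact force between the fingers and beaker below 0.02 N) or (height (world z) of boss_center above 0.044 m and contact force between the fingers and boss below 0.02 N)).
It fails at once if the amber bottle is shifted by more than 20 mm or tipped (distance of amber_bottle from where it was at the start of the episode above 0.02 m or angle between amber_bottle's own z axis and vertical above 0.3 rad).
It fails at once if the wash bottle is shifted by more than 20 mm or tipped (distance of wash_bottle from where it was at the start of the episode above 0.02 m or angle between wash_bottle's own z axis and vertical above 0.3 rad).
It also fails if it takes over 112 s, if anything falls off the work surface, if the arm or the gripper's body presses on something with over 40 N, if the wrist force passes 120 N, or if a joint passes its speed limit or range.

## Robot

A 7-joint arm with a two-finger parallel gripper is mounted at the origin on the work surface. World frame = base frame: x ahead of the robot, y to its left, z up, the work surface at z = 0. Lengths are in m, angles in rad, forces in N, time in s.
With the tool pointing down it reaches from about 0.35 to 0.9 m from the base axis. Payload 8.1 kg.
Tool frame: the origin (TCP) lies on the centre line of the jaws, within the pads' length; the fingertips stand ctrl.tips_ahead ahead of it and the grasp point (between the pads) lies 2 mm behind it (ctrl.tips_ahead is the distance from the TCP to the fingertips, in m); z points along the fingers, y is the direction in which the jaws open and shut (so a half turn about z gives the same grasp; the last joint's range is limited). The gripper opens to 85 mm and grips with 20 to 120 N. Pads are 22 mm wide; open, the fingers measure 114 mm over their backs; the gripper's body (76 mm by 85 mm) begins 54 mm behind the grasp point. The pads swing forward as they close: fully open they stand 13 mm farther back than shut.
Start: joints at [1.144, 0.434, 0.025, 1.573, -0.012, 1.134, -0.075], TCP at [0.199, -0.593, 0.248] pointing down, gripper open.
Joint ranges: [-2.62, 2.62], [-0.44, 2.09], [-1.27, 1.32], [0.08, 2.57], [-1.32, 4.46], [0.12, 2], [-2.74, 2.74]. Speed limits (rad/s): [2.22, 2.22, 3.01, 3.01, 3.14, 3.14, 3.14].

## Interface

Orientations are given as [roll, pitch, yaw] about the fixed x, y, z axes, in that order (R = Rz(yaw) Ry(pitch) Rx(roll)).
In Python, from workcell import ctrl gives the robot as it stands.
- The arm moves only by the tool play_rows, never from a script. Its argument "increments" is a list of rows, each a list of 7 numbers: the turn, a rotation vector about the tool's x, y, z in degrees, then the shift along the tool's x, y, z in m, then the opening in per cent of the stroke, from 0 (shut) to 100 (fully open). In form: [[ax, ay, az, dx, dy, dz, grip], ...]. A call has 1 to 20 rows; each row is the pose to reach, as a shift and turn from the pose commanded when the call began, along the tool's axes at that moment; what a row does not reach only later rows make up. A row lasts 1/12 s, in which the tool goes at most 41.7 mm and 7.16 degrees, less where a joint would pass 70% of its speed; a pose out of reach is approached as far as the arm can. A call with a gripper value outside its range is refused whole. The fingers move at their own pace and stop on an object; the grip force is fixed at half the most. Time passes only in rows, so rows that repeat a pose let the fingers close. It gives the time, the measured TCP pose, the force and the opening at its end, in the units of the state.
- ctrl.sense(): the state, without advancing time (a new reading comes with each control period).
- ctrl.snapshot(name): name is "side" or "top" or "wrist"; returns a dict with "pixels" (384x512x3 uint8, red, green, blue), "camera_matrix" (3x3 intrinsics, pixels), "dist" ([k1, k2, p1, p2, k3] as OpenCV has them; the pictures are not rectified), "rvec" (rotation vector, rad) and "tvec" (3), from world to camera coordinates, as OpenCV has them. Camera axes: x right, y down, z forward; pixel columns grow to the right and rows downward; lengths in m; the calibration is good to about 2 mm. A picture is of the moment at which its call begins. There is no depth.
- ctrl.sign_off(): hands the job in, once; it reports no verdict.
The state is a dict: "time": time; "joints": joint angles; "qd": joint speeds; "joint_torque": joint torques, N m; "position": TCP position; "eef_rot": TCP orientation; "contact_force": force on the tool from outside, world axes, zero at the start; "moment": the same for the moment, N m; "width": finger opening in m.
Only numpy, scipy, OpenCV 4.12 (cv2) and the standard library are available. Lean on these libraries where they do the work, as an engineer would, in place of code of your own. Each camera call takes 0.05 s, during which the arm holds its last target.

## Working session

There is one attempt and no reset: what is moved stays moved. The work goes in short steps, Python scripts to look and compute and a tool call to move; the robot and the scene stay as the last step left them, time stands still between calls to the robot, and variables do not carry over. Pictures are saved under pics/ and viewed, and the job is handed in when it is done.

Besides the shell and the picture viewer there is one more tool, called after ">>>" as name(argument=value, ...) on one line, values as JSON. play_rows: Moves the arm, as the interface text tells. Its arguments: {"type":"object","properties":{"increments":{"type":"array"}},"required":["increments"]}

```bash
ls; mkdir -p pics; python3 - <<'E'
from workcell import ctrl
import cv2, pickle
d={}
for n in ("top","side","wrist"):
    s=ctrl.snapshot(n); d[n]=s
    cv2.imwrite(f"pics/{n}0.png",s["pixels"][:,:,::-1])
    print(n,s["camera_matrix"].tolist(),s["dist"],s["rvec"],s["tvec"])
pickle.dump(d,open("s0.pkl","wb"))
print(ctrl.tips_ahead); print(ctrl.sense())
E
```

```text
pics
top [[361.59322786801073, 0.0, 252.5808138478154], [0.0, 361.59322786801073, 191.05608432521157], [0.0, 0.0, 1.0]] [-0.07747889  0.          0.          0.          0.        ] [ 2.13709644 -2.19350334  0.04665666] [0.03099759 0.53115739 0.96550417]
side [[453.79688112828643, 0.0, 254.28128937151047], [0.0, 453.79688112828643, 199.55349912118035], [0.0, 0.0, 1.0]] [-0.10886855  0.          0.          0.          0.        ] [ 0.19468992 -2.7887548   1.30789234] [0.54631799 0.08608375 1.16687568]
wrist [[293.0641731799916, 0.0, 247.9816921840189], [0.0, 293.0641731799916, 188.8474512994661], [0.0, 0.0, 1.0]] [-0.05334499  0.          0.          0.          0.        ] [-2.32162257  1.67227744  0.27947798] [-0.62398825 -0.04141421  0.37957832]
0.017
{'time': 0.15, 'joints': array([ 1.14440576,  0.43503041,  0.02500771,  1.57385055, -0.01158776,
        1.13399635, -0.0750921 ]), 'qd': array([ 0.0014886 , -0.00221211,  0.00044957, -0.00250554,  0.00107158,
       -0.00021989,  0.00024437]), 'joint_torque': array([ 2.51997924e-03, -6.70877194e+01,  1.02621898e+00, -3.16447091e+01,
        1.55973667e-02,  9.06892674e-03,  6.50023753e-05]), 'position': array([ 0.19867994, -0.59221955,  0.24774136]), 'eef_rot': array([-3.14046003e+00,  1.29482805e-04,  3.23705003e-01]), 'contact_force': array([-0.09138337,  0.62758081,  0.48363777]), 'moment': array([-0.02254066,  0.06165898,  0.02993423]), 'width': 0.08545875977859098}
```

View pics/top0.png

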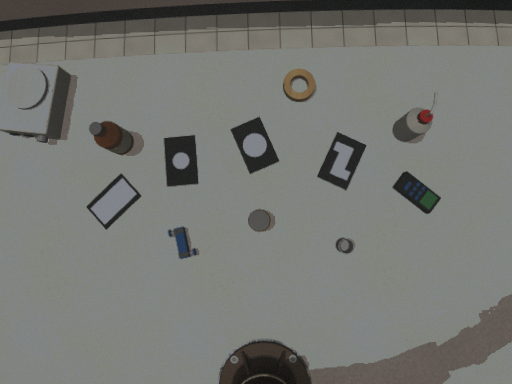

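View pics/side0.png

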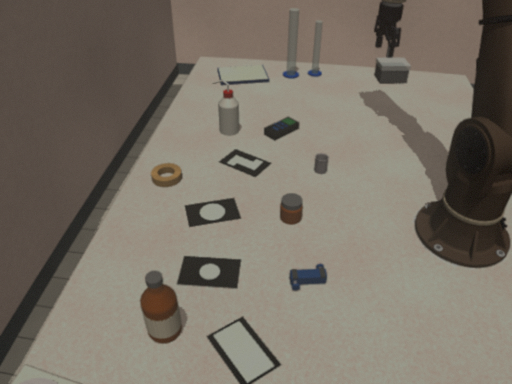

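View pics/wrist0.png

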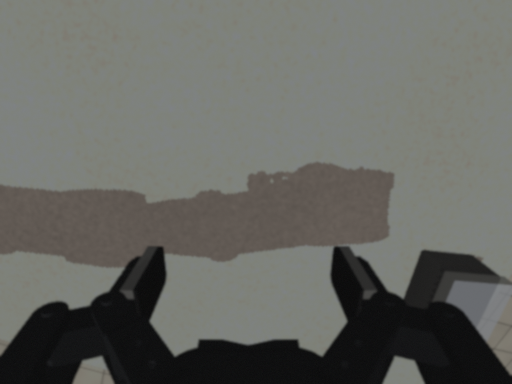

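```bash
cat > h.py <<'E'
import numpy as np, cv2, pickle
def ray(s,uv,z):
    uv=np.asarray(uv,float).reshape(-1,1,2)
    n=cv2.undistortPoints(uv,s["camera_matrix"],s["dist"]).reshape(-1,2)
    R,_=cv2.Rodrigues(s["rvec"]); t=np.asarray(s["tvec"]).reshape(3)
    C=-R.T@t; d=np.c_[n,np.ones(len(n))]@R
    k=(z-C[2])/d[:,2]; return C+d*k[:,None]
def proj(s,P):
    return cv2.projectPoints(np.asarray(P,float).reshape(-1,1,3),s["rvec"],s["tvec"],s["camera_matrix"],s["dist"])[0].reshape(-1,2)
def rect(s,cx,cy,z,half=.1,n=400):
    # image: up=+x, left=+y
    a=np.linspace(half,-half,n)
    X,Y=np.meshgrid(cx+a,cy+a,indexing='ij')
    p=proj(s,np.c_[X.ravel(),Y.ravel(),np.full(n*n,z)]).astype(np.float32).reshape(n,n,2)
    return cv2.remap(s["pixels"],p[...,0],p[...,1],cv2.INTER_CUBIC)
E
python3 - <<'E'
from h import *
d=pickle.load(open("s0.pkl","rb"))
for n,l in (("top",dict(Lm=(114,200),Lb=(181,160),Lj=(255,145),Lboss=(342,160),boss=(182,242),jar=(260,220),beaker=(345,245),meter=(417,192))),("side",dict(Lm=(243,350),Lb=(210,271),Lj=(212,211),Lboss=(245,161)))):
    for k,v in l.items(): print(n,k,ray(d[n],[v],0)[0].round(3), (-np.array(cv2.Rodrigues(d[n]["rvec"])[0].T@d[n]["tvec"])).round(3) if k=="Lm" else "")
s=d["top"]
C={k:ray(s,[v],0)[0] for k,v in dict(Lm=(114,200),Lb=(181,160),Lj=(255,145),Lboss=(342,160)).items()}
print(C)
row=[np.vstack([cv2.resize(rect(d[c],C[k][0],C[k][1],0.001),(200,200)) for c in ("top","side")]) for k in C]
cv2.imwrite("pics/lab.png",np.clip(np.hstack(row).astype(float)*1.5,0,255)[:,:,::-1])
O={k:ray(s,[v],z)[0] for k,v,z in (("boss",(182,242),.028),("jar",(260,220),.062),("beaker",(345,245),.05),("meter",(417,192),.028))}
print(O)
row=[np.vstack([cv2.resize(rect(d[c],*O[k]),(200,200)) for c in ("top","side")]) for k in O]
cv2.imwrite("pics/obj.png",np.clip(np.hstack(row).astype(float)*1.8,0,255)[:,:,::-1])
E
```

```text
top Lm [0.519 0.414 0.   ] [ 0.455 -0.016  1.004]
top Lb [0.627 0.219 0.   ] 
top Lj [0.663 0.008 0.   ] 
top Lboss [ 0.614 -0.234  0.   ] 
top boss [0.396 0.218 0.   ] 
top jar [ 0.453 -0.001  0.   ] 
top beaker [ 0.378 -0.233  0.   ] 
top meter [ 0.518 -0.44   0.   ] 
side Lm [0.517 0.417 0.   ] [0.428 0.909 0.811]
side Lb [0.626 0.219 0.   ] 
side Lj [0.666 0.008 0.   ] 
side Lboss [ 0.614 -0.238  0.   ] 
{'Lm': array([0.51867234, 0.41391174, 0.        ]), 'Lb': array([0.62725931, 0.2186546 , 0.        ]), 'Lj': array([0.66330123, 0.00782003, 0.        ]), 'Lboss': array([ 0.6136055 , -0.23431933,  0.        ])}
{'boss': array([0.39805258, 0.21166321, 0.028     ]), 'jar': array([ 0.4526745 , -0.00162703,  0.062     ]), 'beaker': array([ 0.38163511, -0.22177198,  0.05      ]), 'meter': array([ 0.51645806, -0.42860685,  0.028     ])}[ WARN:0@1.935] global loadsave.cpp:1063 imwrite_ Unsupported depth image for selected encoder is fallbacked to CV_8U.
```

View pics/lab.png

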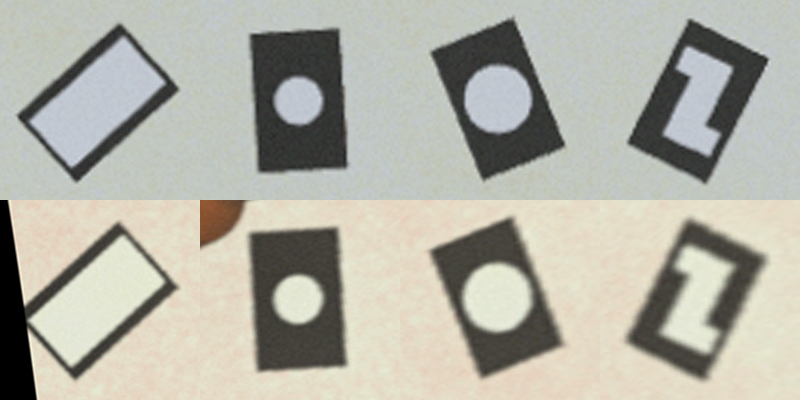

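View pics/obj.png

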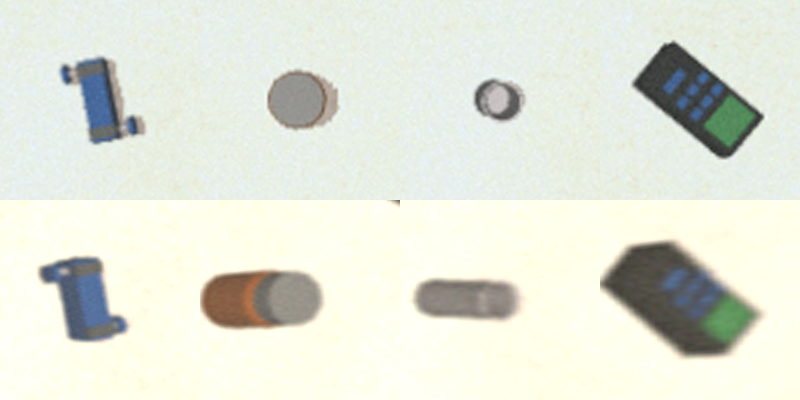

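```bash
cat > fit.py <<'E'
from h import *
from scipy.optimize import minimize
def circ(r,z,n=40):
    a=np.linspace(0,2*np.pi,n,endpoint=False); return np.c_[r*np.cos(a),r*np.sin(a),np.full(n,z)]
def box(x0,x1,y0,y1,z0,z1): return np.array([[x,y,z] for x in(x0,x1) for y in(y0,y1) for z in(z0,z1)])
parts=dict(meter=[box(-.06,.06,-.028,.028,0,.028)],
 jar=[np.r_[circ(.03,0),circ(.03,.042),circ(.0275,.047),circ(.0275,.062)]],
 beaker=[np.r_[circ(.02,0),circ(.0215,.05)]],
 boss=[box(-.042,.042,-.013,.013,0,.028),box(.022,.042,.013,.031,.004,.024),box(-.042,-.022,-.031,-.013,.004,.024)])
S=4
def render(s,name,p,roi):
    x0,y0,w,h=roi; m=np.zeros((h*S,w*S),np.uint8)
    c,q=np.cos(p[2]),np.sin(p[2]); R=np.array([[c,-q,0],[q,c,0],[0,0,1]])
    for P in parts[name]:
        uv=proj(s,P@R.T+[p[0],p[1],0]); uv=(uv-[x0,y0]+.5)*S-.5
        hull=cv2.convexHull(uv.astype(np.float32)).reshape(-1,2)
        cv2.fillPoly(m,[np.round(hull*16).astype(np.int32)],255,shift=4)
    return cv2.resize(m,(w,h),interpolation=cv2.INTER_AREA)/255.
def seg(s,name,roi):
    x0,y0,w,h=roi; I=s["pixels"][y0:y0+h,x0:x0+w].astype(float)
    edge=np.r_[I[0],I[-1],I[:,0],I[:,-1]]; bg=np.median(edge,0)
    ratio=I/bg
    return I,bg,ratio
def mask(s,name,roi):
    I,bg,r=seg(s,name,roi)
    # shadow-tolerant: chroma difference or very dark
    sat=(I.max(2)-I.min(2))/np.maximum(I.max(2),1); v=r.mean(2)
    if name=="boss": m=(I[...,2]>I[...,0]*1.25)|(v<.45)
    elif name=="meter": m=(v<.5)|((I[...,1]>I[...,0]*1.3))|(I[...,2]>I[...,0]*1.3)
    else: m=v<.8
    return m.astype(float)
def fit(shots,name,p0,half=.09,ang=True):
    data=[]
    for s in shots:
        uv=proj(s,[[p0[0]+a,p0[1]+b,z] for a in(-half,half) for b in(-half,half) for z in (0,.05)])
        a=np.floor(uv.min(0)).astype(int).clip(0); b=np.ceil(uv.max(0)).astype(int); b=np.minimum(b,[511,383])
        roi=(*a,*(b-a)); data.append((s,roi,mask(s,name,roi)))
    def f(p):
        pp=[p[0],p[1],p[2] if ang else 0]
        return sum(np.abs(render(s,name,pp,roi)-m).sum()/max(m.sum(),1) for s,roi,m in data)
    best=None
    starts=[p0[2]] if ang and len(p0)>2 else [0]
    for t in starts:
        sim=np.array([[p0[0],p0[1],t],[p0[0]+.01,p0[1],t],[p0[0],p0[1]+.01,t],[p0[0],p0[1],t+.15]])
        r=minimize(f,sim[0],method="Nelder-Mead",options=dict(initial_simplex=sim,xatol=1e-4,fatol=1e-4,maxiter=300))
        if best is None or r.fun<best.fun: best=r
    return best.x,best.fun,data
E
cat > run1.py <<'E'
from fit import *
d=pickle.load(open("s0.pkl","rb"))
for k,c in dict(Lm=(.519,.414),Lb=(.627,.219),Lj=(.663,.008),Lboss=(.614,-.234)).items():
    for cam in("top","side"):
        I=rect(d[cam],*c,0.001,half=.095,n=760).astype(np.uint8); g=cv2.cvtColor(I,cv2.COLOR_RGB2GRAY)
        v=np.median(g[:40,:40]); 
        th,m=cv2.threshold(g,0,255,cv2.THRESH_BINARY_INV+cv2.THRESH_OTSU)
        n,l,st,_=cv2.connectedComponentsWithStats(m)
        # component around centre excluding image border
        best=max((i for i in range(1,n) if st[i,0]>0 and st[i,1]>0 and st[i,0]+st[i,2]<760 and st[i,1]+st[i,3]<760),key=lambda i:st[i,4],default=None)
        if best is None: print(k,cam,"none"); continue
        ct,_=cv2.findContours((l==best).astype(np.uint8),cv2.RETR_EXTERNAL,cv2.CHAIN_APPROX_NONE)
        (u,w),(a,b),ang=cv2.minAreaRect(max(ct,key=len)); sc=.19/759
        B=cv2.boxPoints(((u,w),(a,b),ang)); e=[B[1]-B[0],B[2]-B[1]]; e=max(e,key=np.linalg.norm)
        yaw=np.arctan2(-e[0],-e[1])%np.pi
        print(k,cam,"ctr",(c[0]+.095-w*sc).round(4),(c[1]+.095-u*sc).round(4),"size",round(a*sc,4),round(b*sc,4),"yaw",np.degrees(yaw).round(1))
P0=dict(boss=(.398,.212,.15),jar=(.4527,-.0016,0),beaker=(.3816,-.2218,0),meter=(.5165,-.4286,-2.2))
for k,p in P0.items():
    for cams in(("top",),("side",),("top","side")):
        x,fu,data=fit([d[c] for c in cams],k,p,ang=k in("boss","meter"),half=.07 if k!="meter" else .09)
        print(k,cams,x[:2].round(4),np.degrees(x[2]).round(1),round(fu/len(cams),3))
    ims=[]
    for s,roi,m in data:
        r=render(s,k,x if k in("boss","meter") else [x[0],x[1],0],roi); I=s["pixels"][roi[1]:roi[1]+roi[3],roi[0]:roi[0]+roi[2]].copy()
        z=np.dstack([m*255,r*255,0*m]); ims.append(cv2.resize(np.vstack([I[:,:,::-1],z]).astype(np.uint8),(200,300),interpolation=0))
    cv2.imwrite(f"pics/fit_{k}.png",np.hstack(ims))
cv2.imwrite("pics/fits.png",cv2.resize(np.hstack([cv2.imread(f"pics/fit_{k}.png") for k in P0]),(800,300),interpolation=0))
E
python3 run1.py
```

```text
Traceback (most recent call last):
  File "run1.py", line 16, in <module>
    print(k,cam,"ctr",(c[0]+.095-w*sc).round(4),(c[1]+.095-u*sc).round(4),"size",round(a*sc,4),round(b*sc,4),"yaw",np.degrees(yaw).round(1))
                      ^^^^^^^^^^^^^^^^^^^^^^
AttributeError: 'float' object has no attribute 'round'
```

```bash
sed -i 's/(c\[0\]+.095-w\*sc).round(4),(c\[1\]+.095-u\*sc).round(4)/round(c[0]+.095-w*sc,4),round(c[1]+.095-u*sc,4)/' run1.py; python3 run1.py
```

```text
Lm top ctr 0.5162 0.4159 size 0.0917 0.1413 yaw 132.2
Lm side none
Lb top ctr 0.6264 0.2194 size 0.1414 0.0912 yaw 3.5
Lb side ctr 0.6277 0.2209 size 0.1401 0.0908 yaw 3.4
Lj top ctr 0.664 0.0096 size 0.1414 0.0913 yaw 22.0
Lj side ctr 0.6657 0.0111 size 0.1401 0.0916 yaw 21.8
Lboss top ctr 0.6124 -0.2323 size 0.0909 0.1414 yaw 153.3
Lboss side ctr 0.6139 -0.2305 size 0.0915 0.1413 yaw 153.4
boss ('top',) [0.3963 0.2161] 9.6 0.415
boss ('side',) [0.3997 0.2135] 12.3 0.388
boss ('top', 'side') [0.3969 0.215 ] 11.0 0.404
jar ('top',) [ 0.4523 -0.001 ] 2.5 0.164
jar ('side',) [0.454 0.002] -0.4 0.037
jar ('top', 'side') [0.4531 0.0009] -0.2 0.117
beaker ('top',) [ 0.3802 -0.2249] 4.6 0.417
beaker ('side',) [ 0.3808 -0.2223] 3.8 0.118
beaker ('top', 'side') [ 0.3809 -0.224 ] 2.1 0.277
meter ('top',) [ 0.5166 -0.4307] -128.8 0.108
meter ('side',) [ 0.5188 -0.4345] -125.0 0.239
meter ('top', 'side') [ 0.5181 -0.4329] -126.8 0.188
```

View pics/fits.png

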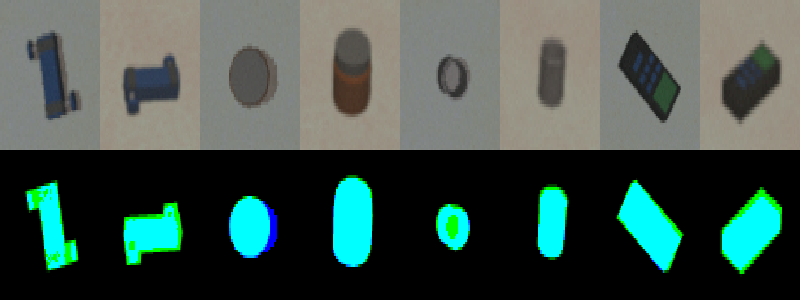

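```bash
python3 - <<'E'
from fit import *
d=pickle.load(open("s0.pkl","rb"))
w=d["wrist"];R=cv2.Rodrigues(w["rvec"])[0];C=-R.T@np.ravel(w["tvec"]);print("cam",C,"opt",R[2])
y=.3237;dp=C-[.1987,-.5922,.2477];print("in tool x,y,z",dp@[np.cos(y),np.sin(y),0],dp@[np.sin(y),-np.cos(y),0],-dp[2])
parts["amber"]=[np.r_[circ(.036,0),circ(.036,.11),circ(.015,.14),circ(.015,.17)]]
parts["wash"]=[np.r_[circ(.034,0),circ(.034,.12),circ(.02,.15)]]
for k,p in dict(amber=(.65,.37,0),wash=(.68,-.42,0)).items():
    for cam in("side","top"):
        x,fu,_=fit([d[cam]],k,p,ang=False,half=.12); print(k,cam,x[:2].round(3),round(fu,2))
print(ray(d["side"],[(164,335),(229,130)],0).round(3), ray(d["top"],[(124,148),(408,134)],0).round(3))
E
```

```text
cam [ 0.27718326 -0.5656563   0.37196581] opt [-0.30759212 -0.10179689 -0.94605734]
in tool x,y,z 0.08285016429422114 -0.00020147171962607677 -0.124265810392544
amber side [0.687 0.392] 0.53
amber top [0.682 0.386] 0.42
wash side [ 0.697 -0.416] 0.49
wash top [ 0.69  -0.408] 0.64
[[ 0.684  0.406  0.   ]
 [ 0.697 -0.414  0.   ]] [[ 0.668  0.385  0.   ]
 [ 0.683 -0.425  0.   ]]
```

```bash
cat > go.py <<'E'
import sys,numpy as np
from scipy.spatial.transform import Rotation as Ro
from workcell import ctrl
def go(x,y,z,yaw):
    s=ctrl.sense(); R0=Ro.from_euler("xyz",s["eef_rot"]); 
    k=round((np.degrees(s["eef_rot"][2])-yaw)/360); 
    R1=Ro.from_euler("xyz",[np.pi,0,np.radians(yaw)])
    print("turn",np.degrees((R0.inv()*R1).as_rotvec()).round(2),"shift",R0.inv().apply(np.array([x,y,z])-s["position"]).round(4),
     "| t",round(s["time"],2),"pos",s["position"].round(4),"rpy",np.degrees(s["eef_rot"]).round(2),"w",round(s["width"],4),"F",s["contact_force"].round(1),"tips",ctrl.tips_ahead,"q",s["joints"].round(2))
if __name__=="__main__":
    go(*map(float,sys.argv[1:5]))
E
python3 go.py .518 -.433 .15 52.5
```

```text
turn [-7.000e-02 -1.000e-02 -3.395e+01] shift [ 0.3534 -0.0493  0.0978] | t 0.15 pos [ 0.1987 -0.5922  0.2477] rpy [-1.7994e+02  1.0000e-02  1.8550e+01] w 0.0855 F [-0.1  0.6  0.5] tips 0.017 q [ 1.14  0.44  0.03  1.57 -0.01  1.13 -0.08]
```

>>> play_rows(increments=[[0,0,-34,0.353,-0.049,0.098,100],[0,0,-34,0.353,-0.049,0.098,100],[0,0,-34,0.353,-0.049,0.098,100],[0,0,-34,0.353,-0.049,0.098,100],[0,0,-34,0.353,-0.049,0.098,100],[0,0,-34,0.353,-0.049,0.098,100],[0,0,-34,0.353,-0.049,0.098,100],[0,0,-34,0.353,-0.049,0.098,100],[0,0,-34,0.353,-0.049,0.098,100],[0,0,-34,0.353,-0.049,0.098,100],[0,0,-34,0.353,-0.049,0.098,100],[0,0,-34,0.353,-0.049,0.098,100],[0,0,-34,0.353,-0.049,0.098,100]])

```text
time: 1.23
position: [0.5165, -0.4352, 0.1504]
eef_rot: [-3.141, 0.001, 0.915]
contact_force: [-0.4, -1.1, -0.1]
width: 0.0852
```

```bash
python3 - <<'E'
from h import *
from workcell import ctrl
s=ctrl.snapshot("wrist"); cv2.imwrite("pics/w1.png",s["pixels"][:,:,::-1])
pickle.dump(s,open("w1.pkl","wb"))
# predicted outline overlay at fitted pose
import fit
p=[.518,-.433,np.radians(52.5)]
c,q=np.cos(p[2]),np.sin(p[2])
I=s["pixels"][:,:,::-1].copy()
for a,b in((.06,.028),(.06,-.028),(-.06,-.028),(-.06,.028)):
    uv=proj(s,[[p[0]+c*a-q*b,p[1]+q*a+c*b,.028]])[0]; cv2.circle(I,tuple(int(v) for v in uv),3,(0,0,255),-1)
cv2.imwrite("pics/w1o.png",I)
E
python3 go.py .518 -.433 .024 52.5
```

```text
turn [ 0.01  0.06 -0.09] shift [ 0.0029 -0.0002  0.1266] | t 1.28 pos [ 0.5164 -0.4353  0.1506] rpy [1.7999e+02 6.0000e-02 5.2410e+01] w 0.0853 F [-1.3 -0.   0.3] tips 0.017 q [ 0.72  0.61 -0.16  1.54  0.11  1.01 -0.12]
```

View pics/w1o.png

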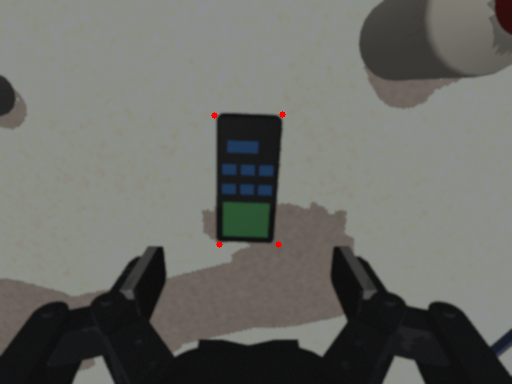

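>>> play_rows(increments=[[0,0,0,0.003,0,0.04,100],[0,0,0,0.003,0,0.08,100],[0,0,0,0.003,0,0.105,100],[0,0,0,0.003,0,0.12,100],[0,0,0,0.003,0,0.126,100],[0,0,0,0.003,0,0.126,100],[0,0,0,0.003,0,0.126,100]])

```text
time: 1.87
position: [0.5197, -0.4324, 0.0254]
eef_rot: [3.14, 0.0, 0.916]
contact_force: [-0.5, -1.1, 0.8]
width: 0.0855
```

```bash
python3 go.py .518 -.433 .024 52.5
```

```text
turn [ 0.07  0.01 -0.02] shift [-0.0015 -0.001   0.0014] | t 1.87 pos [ 0.5197 -0.4324  0.0254] rpy [1.7993e+02 1.0000e-02 5.2480e+01] w 0.0855 F [-0.5 -1.1  0.8] tips 0.017 q [ 0.7   0.75 -0.14  1.62  0.14  0.78 -0.15]
```

>>> play_rows(increments=[[0,0,0,0,0,0,0],[0,0,0,0,0,0,0],[0,0,0,0,0,0,0],[0,0,0,0,0,0,0],[0,0,0,0,0,0,0],[0,0,0,0,0,0,0],[0,0,0,0,0,0,0],[0,0,0,0,0,0,0],[0,0,0,0,0,0,0],[0,0,0,0,0,0,0],[0,0,0,0,0,0,0],[0,0,0,0,0,0,0]])

```text
time: 2.87
position: [0.5204, -0.4321, 0.0263]
eef_rot: [3.139, 0.0, 0.917]
contact_force: [-1.7, 0.0, 7.7]
width: 0.0551
```

```bash
python3 go.py .518 -.433 .16 52.5;python3 go.py .517 .4165 .16 132.2
```

```text
turn [0.14 0.01 0.03] shift [-0.0022 -0.001  -0.1338] | t 2.87 pos [ 0.5204 -0.4321  0.0263] rpy [1.7986e+02 1.0000e-02 5.2530e+01] w 0.0551 F [-1.7  0.   7.7] tips 0.017 q [ 0.7   0.75 -0.14  1.62  0.14  0.78 -0.15]
turn [  0.11   0.11 -79.67] shift [ 0.6714 -0.5186 -0.1352] | t 2.87 pos [ 0.5204 -0.4321  0.0263] rpy [1.7986e+02 1.0000e-02 5.2530e+01] w 0.0551 F [-1.7  0.   7.7] tips 0.017 q [ 0.7   0.75 -0.14  1.62  0.14  0.78 -0.15]
```

>>> play_rows(increments=[[0,0,0,0,0,-0.015,0],[0,0,0,0,0,-0.04,0],[0,0,0,0,0,-0.08,0],[0,0,-4,0.03,-0.022,-0.115,0],[0,0,-8,0.06,-0.045,-0.134,0],[0,0,-12,0.09,-0.07,-0.134,0],[0,0,-16,0.12,-0.093,-0.134,0],[0,0,-20,0.15,-0.116,-0.134,0]])

```text
time: 3.53
position: [0.5188, -0.24, 0.1598]
eef_rot: [3.139, 0.0, 1.269]
contact_force: [0.8, 0.3, -3.6]
width: 0.0548
```

```bash
python3 - <<'E'
import cv2
from workcell import ctrl
s=ctrl.snapshot("wrist"); cv2.imwrite("pics/w2.png",s["pixels"][:,:,::-1])
E
python3 go.py .517 .4165 .16 132.2
```

```text
turn [  0.13  -0.29 -58.63] shift [ 0.6188 -0.1851  0.0028] | t 3.58 pos [ 0.5195 -0.2294  0.1595] rpy [-179.98   -0.3    73.57] w 0.0544 F [-2.4 11.7 -3.3] tips 0.017 q [ 0.54  0.45 -0.3   1.8   0.16  0.91 -0.11]
```

View pics/w2.png

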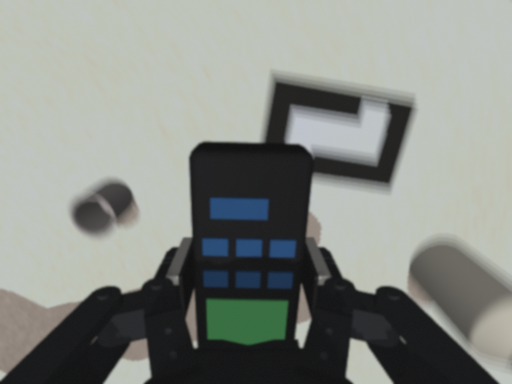

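>>> play_rows(increments=[[0,0,-4,0.032,-0.01,0,0],[0,0,-8,0.068,-0.02,0,0],[0,0,-12,0.106,-0.032,0,0],[0,0,-16,0.145,-0.044,0,0],[0,0,-20,0.184,-0.056,0,0],[0,0,-23,0.223,-0.068,0,0],[0,0,-27,0.262,-0.079,0,0],[0,0,-30,0.301,-0.09,0,0],[0,0,-34,0.34,-0.102,0,0],[0,0,-38,0.379,-0.114,0,0],[0,0,-42,0.418,-0.126,0,0],[0,0,-46,0.457,-0.137,0,0],[0,0,-50,0.496,-0.149,0,0],[0,0,-53,0.535,-0.161,0,0],[0,0,-56,0.57,-0.171,0,0],[0,0,-58,0.6,-0.18,0,0],[0,0,-59.5,0.615,-0.185,0,0],[0,0,-59.5,0.619,-0.186,0,0],[0,0,-59.5,0.619,-0.186,0,0],[0,0,-59.5,0.619,-0.186,0,0]])

```text
time: 5.25
position: [0.5275, 0.4031, 0.1581]
eef_rot: [-3.141, 0.001, 2.303]
contact_force: [1.1, 0.2, -3.5]
width: 0.0551
```

```bash
python3 - <<'E'
import cv2
from workcell import ctrl
s=ctrl.snapshot("wrist"); cv2.imwrite("pics/w3.png",s["pixels"][:,:,::-1])
E
python3 go.py .517 .4165 .027 132.2
```

```text
turn [-0.06  0.09 -0.29] shift [0.0179 0.0015 0.1311] | t 5.3 pos [0.5278 0.4025 0.1581] rpy [-1.7994e+02  9.0000e-02  1.3191e+02] w 0.0548 F [ 1.4  0.1 -3.4] tips 0.017 q [-0.37  0.65 -0.59  1.54  0.39  1.08 -0.32]
```

View pics/w3.png

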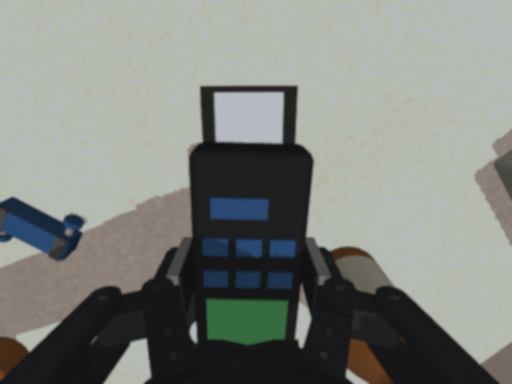

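>>> play_rows(increments=[[0,0,-0.3,0.01,0.001,0.02,0],[0,0,-0.3,0.019,0.001,0.05,0],[0,0,-0.3,0.019,0.001,0.08,0],[0,0,-0.3,0.019,0.001,0.105,0],[0,0,-0.3,0.019,0.001,0.12,0],[0,0,-0.3,0.019,0.001,0.127,0],[0,0,-0.3,0.019,0.001,0.13,0],[0,0,-0.3,0.019,0.001,0.131,0],[0,0,-0.3,0.019,0.001,0.131,0]])

```text
time: 6.05
position: [0.5159, 0.4197, 0.0286]
eef_rot: [3.14, 0.0, 2.309]
contact_force: [0.7, -0.0, -2.4]
width: 0.0548
```

```bash
python3 go.py .517 .4165 .027 132.2
```

```text
turn [0.11 0.   0.11] shift [-0.0031 -0.0013  0.0016] | t 6.05 pos [0.5159 0.4197 0.0286] rpy [179.89   0.   132.31] w 0.0548 F [ 0.7 -0.  -2.4] tips 0.017 q [-0.44  0.79 -0.52  1.63  0.49  0.85 -0.42]
```

>>> play_rows(increments=[[0,0,0,-0.001,0,0.002,0],[0,0,0,-0.001,0,0.002,0],[0,0,0,-0.001,0,0.002,80],[0,0,0,-0.001,0,0.002,90],[0,0,0,-0.001,0,0.002,90],[0,0,0,-0.001,0,0.002,90],[0,0,0,-0.001,0,0.002,90],[0,0,0,-0.001,0,0.002,90],[0,0,0,-0.001,0,-0.03,95],[0,0,0,-0.001,0,-0.07,100],[0,0,0,-0.001,0,-0.11,100],[0,0,0,-0.001,0,-0.13,100],[0,0,0,-0.001,0,-0.13,100]])

```text
time: 7.13
position: [0.5174, 0.4211, 0.1633]
eef_rot: [3.133, -0.0, 2.31]
contact_force: [0.0, -0.1, 0.7]
width: 0.0852
```

```bash
python3 - <<'E'
from fit import *
from workcell import ctrl
t=ctrl.snapshot("top"); s=ctrl.snapshot("side"); w=ctrl.snapshot("wrist")
cv2.imwrite("pics/t4.png",np.hstack([t["pixels"][100:300,20:270],s["pixels"][184:384,130:380]])[:,:,::-1])
cv2.imwrite("pics/w4.png",w["pixels"][:,:,::-1])
E
python3 go.py .397 .215 .15 191
```

```text
turn [-5.000e-02  0.000e+00 -5.866e+01] shift [-0.0702 -0.2244  0.0069] | t 7.28 pos [0.5156 0.418  0.1567] rpy [-1.7996e+02  3.0000e-02  1.3234e+02] w 0.0854 F [-0.2 -0.1  0.4] tips 0.017 q [-0.4   0.65 -0.59  1.54  0.39  1.07 -0.34]
```

View pics/t4.png

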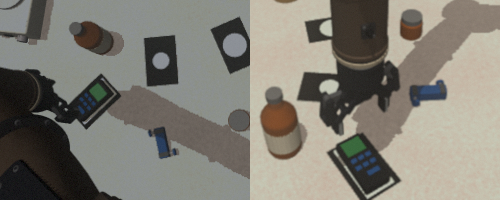

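View pics/w4.png

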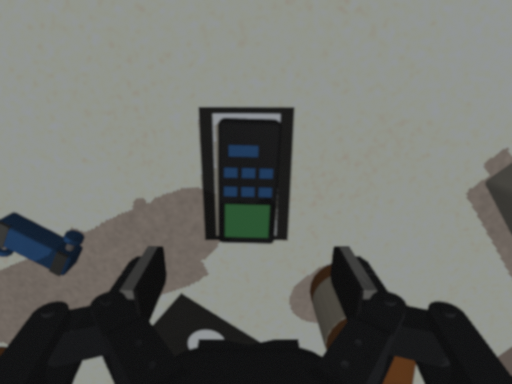

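```bash
python3 - <<'E'
from h import *
from workcell import ctrl
s=ctrl.snapshot("wrist")
m=ray(s,[(219,119),(281,120),(217,242),(273,243)],.028); l=ray(s,[(199,107),(294,107),(205,240),(288,240)],.001)
def yaw(p): v=(p[2]+p[3]-p[0]-p[1])/2; return np.degrees(np.arctan2(v[1],v[0])),np.linalg.norm(v)
print(m.mean(0),yaw(m),l.mean(0),yaw(l))
g=cv2.resize(s["pixels"][95:255,185:305],None,fx=5,fy=5,interpolation=2); cv2.imwrite("pics/z4.png",np.clip(g[:600,:,::-1].astype(int)*2,0,255).astype(np.uint8))
E
```

```text
[0.51423307 0.41758411 0.028     ] (np.float64(-49.99912240050164), np.float64(0.11751423364696693)) [0.51463704 0.41572145 0.001     ] (np.float64(-47.83864656548641), np.float64(0.13839068479993114))
```

View pics/z4.png

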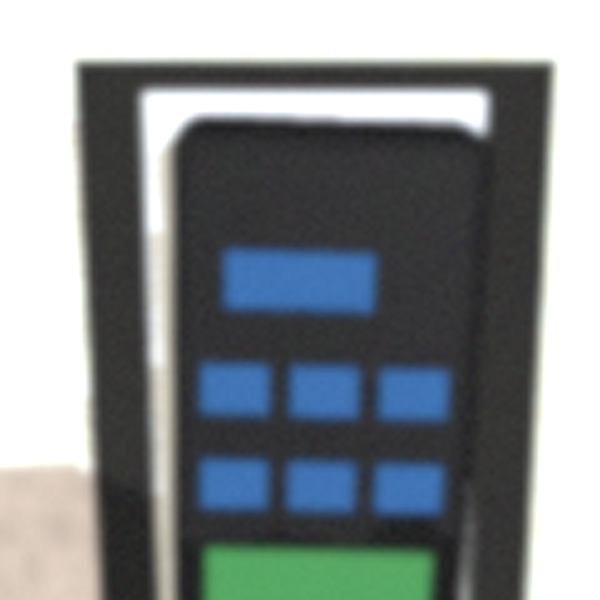

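```bash
python3 go.py .397 .215 .14 191
```

```text
turn [-1.200e-01 -4.000e-02 -5.865e+01] shift [-0.0701 -0.224   0.0164] | t 7.33 pos [0.5154 0.4177 0.1559] rpy [-1.7988e+02  2.0000e-02  1.3235e+02] w 0.0855 F [-0.5  0.1 -0.5] tips 0.017 q [-0.4   0.65 -0.59  1.54  0.39  1.07 -0.34]
```

>>> play_rows(increments=[[0,0,-7,-0.009,-0.028,0.002,100],[0,0,-14,-0.018,-0.057,0.004,100],[0,0,-21,-0.027,-0.086,0.005,100],[0,0,-28,-0.036,-0.115,0.007,100],[0,0,-35,-0.045,-0.144,0.009,100],[0,0,-42,-0.054,-0.172,0.01,100],[0,0,-49,-0.063,-0.2,0.01,100],[0,0,-56,-0.068,-0.22,0.01,100],[0,0,-58.7,-0.07,-0.224,0.01,100],[0,0,-58.7,-0.07,-0.224,0.01,100],[0,0,-58.7,-0.07,-0.224,0.01,100],[0,0,-58.7,-0.07,-0.224,0.01,100]])

```text
time: 8.33
position: [0.3975, 0.2165, 0.1469]
eef_rot: [3.141, -0.001, -2.951]
contact_force: [-0.3, 0.3, -0.5]
width: 0.0852
```

```bash
python3 - <<'E'
from fit import *
from workcell import ctrl
s=ctrl.snapshot("wrist")
p=[.397,.215,np.radians(11)];c,q=np.cos(p[2]),np.sin(p[2])
I=s["pixels"][:,:,::-1].copy()
for a,b in((.042,.013),(.042,-.013),(-.042,-.013),(-.042,.013),(0,0)):
    uv=proj(s,[[p[0]+c*a-q*b,p[1]+q*a+c*b,.028]])[0]; cv2.circle(I,tuple(int(v) for v in uv),2,(0,0,255),-1)
cv2.imwrite("pics/w5.png",I); pickle.dump(s,open("w5.pkl","wb"))
x,f,_=fit([s],"boss",p,half=.06); print(x[:2],np.degrees(x[2]),f)
E
python3 go.py .397 .215 .028 191
```

```text
[0.39703066 0.21485002] 9.973300688871964 0.41912957118868865
turn [ 0.05 -0.02 -0.02] shift [ 0.0008 -0.0017  0.119 ] | t 8.38 pos [0.3976 0.2167 0.147 ] rpy [ 1.7995e+02 -2.0000e-02 -1.6902e+02] w 0.0855 F [1.  0.5 0.4] tips 0.017 q [ 0.12  0.45 -0.95  2.05  0.47  0.88  0.67]
```

View pics/w5.png

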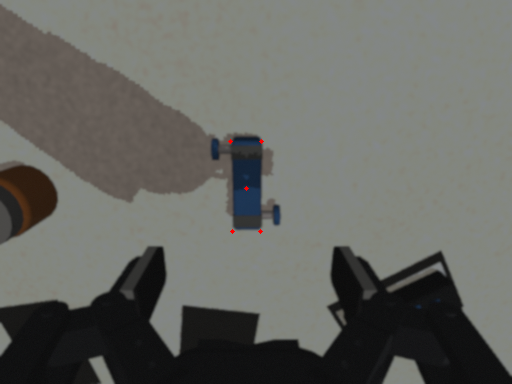

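>>> play_rows(increments=[[0,0,0,0,-0.001,0.04,100],[0,0,0,0,-0.001,0.075,100],[0,0,0,0,-0.001,0.1,100],[0,0,0,0,-0.001,0.113,100],[0,0,0,0,-0.001,0.119,100],[0,0,0,0,-0.001,0.119,100],[0,0,0,0,-0.001,0.119,0],[0,0,0,0,-0.001,0.119,0],[0,0,0,0,-0.001,0.119,0],[0,0,0,0,-0.001,0.119,0],[0,0,0,0,-0.001,0.119,0],[0,0,0,0,-0.001,0.119,0],[0,0,0,0,-0.001,0.119,0],[0,0,0,0,-0.001,0.119,0],[0,0,0,0,-0.001,0.119,0],[0,0,0,0,-0.001,0.119,0],[0,0,0,0,-0.001,0.119,0]])

```text
time: 9.8
position: [0.398, 0.215, 0.0291]
eef_rot: [-3.141, 0.001, -2.949]
contact_force: [-0.6, -1.8, 9.6]
width: 0.0245
```

```bash
python3 go.py .397 .215 .15 191; python3 go.py .613 -.2315 .15 153.4
```

```text
turn [-0.01  0.08  0.03] shift [ 0.0008  0.0002 -0.1209] | t 9.8 pos [0.398  0.215  0.0291] rpy [-1.7999e+02  8.0000e-02 -1.6897e+02] w 0.0245 F [-0.6 -1.8  9.6] tips 0.017 q [-0.05  0.62 -0.75  2.16  0.72  0.64  0.44]
turn [2.000e-02 8.000e-02 3.763e+01] shift [-0.1258 -0.4794 -0.1206] | t 9.8 pos [0.398  0.215  0.0291] rpy [-1.7999e+02  8.0000e-02 -1.6897e+02] w 0.0245 F [-0.6 -1.8  9.6] tips 0.017 q [-0.05  0.62 -0.75  2.16  0.72  0.64  0.44]
```

>>> play_rows(increments=[[0,0,0,0,0,-0.015,0],[0,0,0,0,0,-0.04,0],[0,0,0,0,0,-0.08,0],[0,0,1,-0.004,-0.015,-0.11,0],[0,0,3,-0.01,-0.038,-0.12,0],[0,0,6,-0.019,-0.073,-0.12,0],[0,0,9,-0.028,-0.108,-0.12,0],[0,0,12,-0.038,-0.143,-0.12,0],[0,0,15,-0.047,-0.178,-0.12,0],[0,0,18,-0.056,-0.213,-0.12,0],[0,0,21,-0.065,-0.248,-0.12,0],[0,0,24,-0.074,-0.283,-0.12,0],[0,0,27,-0.083,-0.318,-0.12,0],[0,0,30,-0.093,-0.353,-0.12,0],[0,0,33,-0.102,-0.388,-0.12,0],[0,0,35,-0.111,-0.423,-0.12,0],[0,0,37,-0.12,-0.455,-0.12,0],[0,0,37.6,-0.125,-0.475,-0.12,0],[0,0,37.6,-0.126,-0.479,-0.12,0],[0,0,37.6,-0.126,-0.479,-0.12,0]])

```text
time: 11.47
position: [0.6127, -0.2331, 0.1477]
eef_rot: [-3.141, -0.001, 2.675]
contact_force: [-0.7, -0.2, -0.8]
width: 0.0242
```

```bash
python3 - <<'E'
import cv2
from workcell import ctrl
s=ctrl.snapshot("wrist"); cv2.imwrite("pics/w6.png",s["pixels"][:,:,::-1])
E
python3 go.py .613 -.2315 .029 153.4
```

```text
turn [ 0.02 -0.06  0.01] shift [-0.0007 -0.0002  0.1189] | t 11.52 pos [ 0.6126 -0.2311  0.1479] rpy [ 1.7998e+02 -6.0000e-02  1.5341e+02] w 0.0246 F [ 0.9  0.8 -1.5] tips 0.017 q [ 0.69  0.67 -0.66  1.57  0.45  1.07  1.02]
```

View pics/w6.png

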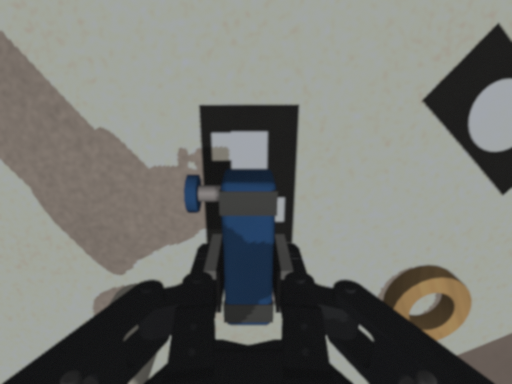

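>>> play_rows(increments=[[0,0,0,0,0,0.03,0],[0,0,0,0,0,0.065,0],[0,0,0,0,0,0.09,0],[0,0,0,0,0,0.107,0],[0,0,0,0,0,0.115,0],[0,0,0,0,0,0.118,0],[0,0,0,0,0,0.119,0],[0,0,0,0,0,0.119,0]])

```text
time: 12.18
position: [0.6138, -0.2305, 0.0306]
eef_rot: [3.141, 0.002, 2.679]
contact_force: [-0.0, 0.6, -1.5]
width: 0.0243
```

```bash
python3 go.py .613 -.2315 .029 153.4
```

```text
turn [0.04 0.09 0.09] shift [ 0.0003 -0.0012  0.0016] | t 12.18 pos [ 0.6138 -0.2305  0.0306] rpy [1.7996e+02 9.0000e-02 1.5349e+02] w 0.0243 F [-0.   0.6 -1.5] tips 0.017 q [ 0.65  0.79 -0.59  1.65  0.55  0.87  0.94]
```

>>> play_rows(increments=[[0,0,0,0,-0.001,0.002,0],[0,0,0,0,-0.001,0.002,0],[0,0,0,0,-0.001,0.002,100],[0,0,0,0,-0.001,0.002,100],[0,0,0,0,-0.001,0.002,100],[0,0,0,0,-0.001,0.002,100],[0,0,0,0,-0.001,0.002,100],[0,0,0,0,-0.001,0.002,100],[0,0,0,0,-0.001,0.002,100],[0,0,0,0,-0.001,0.002,100],[0,0,0,0,-0.001,-0.02,100],[0,0,0,0,-0.001,-0.06,100],[0,0,0,0,-0.001,-0.1,100],[0,0,0,0,-0.001,-0.12,100],[0,0,0,0,-0.001,-0.12,100],[0,0,0,0,-0.001,-0.12,100]])

```text
time: 13.52
position: [0.6133, -0.2321, 0.1509]
eef_rot: [3.141, 0.003, 2.678]
contact_force: [0.5, -0.6, -0.2]
width: 0.0853
```

```bash
python3 - <<'E'
from fit import *
from workcell import ctrl
s=ctrl.snapshot("wrist"); I=s["pixels"][:,:,::-1].copy()
p=[.613,-.2315,np.radians(153.4)];c,q=np.cos(p[2]),np.sin(p[2])
for a,b,z in((.042,.013,.028),(.042,-.013,.028),(-.042,-.013,.028),(-.042,.013,.028),(.07,.045,0),(.07,-.045,0),(-.07,-.045,0),(-.07,.045,0)):
    uv=proj(s,[[p[0]+c*a-q*b,p[1]+q*a+c*b,z]])[0]; cv2.circle(I,tuple(int(v) for v in uv),1,(0,0,255),-1)
g=cv2.resize(I[90:250,150:350],None,fx=4,fy=3.75,interpolation=2); cv2.imwrite("pics/w7.png",np.clip(g.astype(int)*2,0,255).astype(np.uint8))
E
python3 go.py .381 -.2235 .14 120
```

```text
turn [-2.000e-02  2.000e-02  3.344e+01] shift [ 0.2108 -0.0957  0.0093] | t 13.57 pos [ 0.6123 -0.2321  0.1493] rpy [-1.7998e+02  1.0000e-02  1.5344e+02] w 0.0854 F [-0.1  0.6 -0.4] tips 0.017 q [ 0.69  0.67 -0.66  1.57  0.45  1.07  1.02]
```

View pics/w7.png

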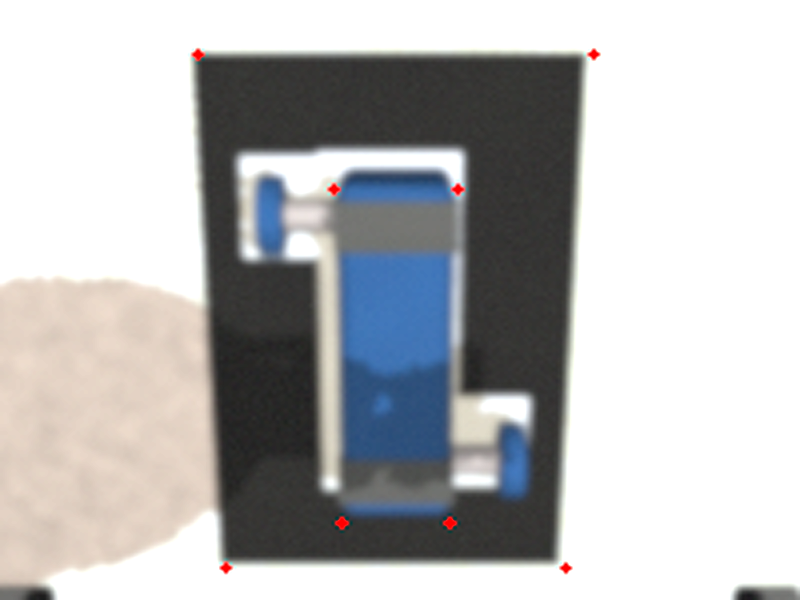

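```bash
python3 go.py .381 -.2235 .14 90
```

```text
turn [-1.000e-02  2.000e-02  6.344e+01] shift [ 0.2108 -0.0957  0.0093] | t 13.57 pos [ 0.6123 -0.2321  0.1493] rpy [-1.7998e+02  1.0000e-02  1.5344e+02] w 0.0854 F [-0.1  0.6 -0.4] tips 0.017 q [ 0.69  0.67 -0.66  1.57  0.45  1.07  1.02]
```

>>> play_rows(increments=[[0,0,7,0.025,-0.011,0,100],[0,0,14,0.05,-0.022,0.002,100],[0,0,21,0.075,-0.034,0.004,100],[0,0,28,0.1,-0.046,0.006,100],[0,0,35,0.125,-0.057,0.008,100],[0,0,42,0.15,-0.068,0.009,100],[0,0,49,0.175,-0.08,0.009,100],[0,0,56,0.2,-0.091,0.009,100],[0,0,63.4,0.211,-0.096,0.009,100],[0,0,63.4,0.211,-0.096,0.009,100],[0,0,63.4,0.211,-0.096,0.009,100],[0,0,63.4,0.211,-0.096,0.009,100]])

```text
time: 14.57
position: [0.3816, -0.2234, 0.1399]
eef_rot: [3.142, -0.0, 1.575]
contact_force: [-0.1, 0.9, -0.2]
width: 0.0854
```

```bash
python3 - <<'E'
from fit import *
from workcell import ctrl
s=ctrl.snapshot("wrist"); I=s["pixels"][:,:,::-1].copy()
for r,z in((.0215,.05),(.02,0)):
    uv=proj(s,circ(r,z)+[.381,-.2235,0]); cv2.polylines(I,[uv.astype(np.int32)],True,(0,0,255),1)
cv2.imwrite("pics/w8.png",I)
E
python3 go.py .381 -.2235 .026 90
```

```text
turn [ 0.02 -0.03  0.25] shift [-1.00e-04 -1.00e-03  1.14e-01] | t 14.62 pos [ 0.382  -0.2234  0.14  ] rpy [ 1.7998e+02 -3.0000e-02  9.0250e+01] w 0.0855 F [ 1.  -0.4  0.8] tips 0.017 q [ 0.79  0.32 -0.47  2.1   0.21  0.76  0.2 ]
```

View pics/w8.png

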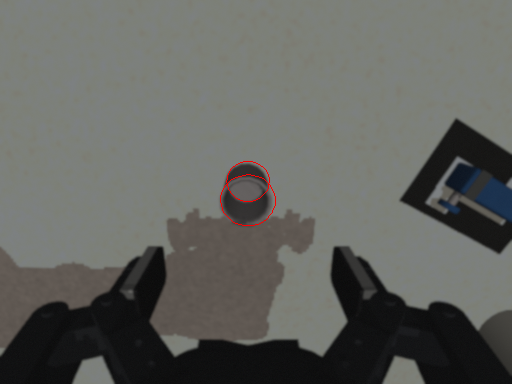

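>>> play_rows(increments=[[0,0,0,0,-0.001,0.035,100],[0,0,0,0,-0.001,0.07,100],[0,0,0,0,-0.001,0.095,100],[0,0,0,0,-0.001,0.108,100],[0,0,0,0,-0.001,0.113,100],[0,0,0,0,-0.001,0.113,100],[0,0,0,0,-0.001,0.113,0],[0,0,0,0,-0.001,0.113,0],[0,0,0,0,-0.001,0.113,0],[0,0,0,0,-0.001,0.113,0],[0,0,0,0,-0.001,0.113,0],[0,0,0,0,-0.001,0.113,0],[0,0,0,0,-0.001,0.113,0],[0,0,0,0,-0.001,0.113,0],[0,0,0,0,-0.001,0.113,0],[0,0,0,0,-0.001,0.113,0]])

```text
time: 15.95
position: [0.3802, -0.224, 0.028]
eef_rot: [3.141, 0.001, 1.571]
contact_force: [-1.3, -0.2, 8.0]
width: 0.0393
```

```bash
python3 go.py .381 -.2235 .15 90; python3 go.py .627 .220 .16 90
```

```text
turn [0.06 0.06 0.03] shift [ 0.0004  0.0009 -0.122 ] | t 15.95 pos [ 0.3802 -0.224   0.028 ] rpy [1.7994e+02 6.0000e-02 9.0030e+01] w 0.0393 F [-1.3 -0.2  8. ] tips 0.017 q [ 0.69  0.51 -0.35  2.21  0.38  0.48  0.04]
turn [0.06 0.06 0.03] shift [ 0.4437  0.2471 -0.1322] | t 15.95 pos [ 0.3802 -0.224   0.028 ] rpy [1.7994e+02 6.0000e-02 9.0030e+01] w 0.0393 F [-1.3 -0.2  8. ] tips 0.017 q [ 0.69  0.51 -0.35  2.21  0.38  0.48  0.04]
```

>>> play_rows(increments=[[0,0,0,0,0,-0.015,0],[0,0,0,0,0,-0.04,0],[0,0,0,0,0,-0.08,0],[0,0,0,0.012,0.007,-0.115,0],[0,0,0,0.034,0.019,-0.132,0],[0,0,0,0.064,0.036,-0.132,0],[0,0,0,0.094,0.052,-0.132,0],[0,0,0,0.125,0.07,-0.132,0],[0,0,0,0.157,0.087,-0.132,0],[0,0,0,0.189,0.105,-0.132,0],[0,0,0,0.221,0.123,-0.132,0],[0,0,0,0.253,0.141,-0.132,0],[0,0,0,0.285,0.159,-0.132,0],[0,0,0,0.317,0.176,-0.132,0],[0,0,0,0.349,0.194,-0.132,0],[0,0,0,0.38,0.212,-0.132,0],[0,0,0,0.408,0.227,-0.132,0],[0,0,0,0.43,0.239,-0.132,0],[0,0,0,0.444,0.247,-0.132,0],[0,0,0,0.444,0.247,-0.132,0]])

```text
time: 17.62
position: [0.6268, 0.2253, 0.1592]
eef_rot: [3.141, -0.003, 1.576]
contact_force: [-0.9, -0.4, -1.2]
width: 0.0395
```

```bash
python3 - <<'E'
import cv2
from workcell import ctrl
s=ctrl.snapshot("wrist"); cv2.imwrite("pics/w9.png",s["pixels"][:,:,::-1])
E
python3 go.py .627 .220 .0285 90
```

```text
turn [-0.03 -0.07  0.2 ] shift [-0.0031  0.0007  0.1305] | t 17.67 pos [0.6263 0.2229 0.159 ] rpy [-1.7997e+02 -7.0000e-02  9.0200e+01] w 0.0391 F [-1.  -1.  -0.5] tips 0.017 q [-0.1   0.63 -0.51  1.54  0.33  1.06 -0.69]
```

View pics/w9.png

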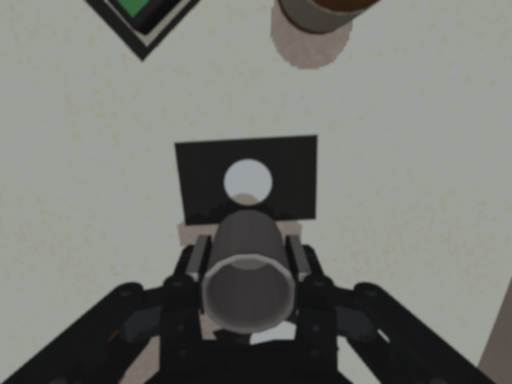

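>>> play_rows(increments=[[0,0,0,-0.002,0.001,0.03,0],[0,0,0,-0.002,0.001,0.065,0],[0,0,0,-0.002,0.001,0.095,0],[0,0,0,-0.002,0.001,0.115,0],[0,0,0,-0.002,0.001,0.125,0],[0,0,0,-0.002,0.001,0.129,0],[0,0,0,-0.002,0.001,0.13,0],[0,0,0,-0.002,0.001,0.13,0]])

```text
time: 18.33
position: [0.6282, 0.2187, 0.0305]
eef_rot: [3.14, -0.001, 1.571]
contact_force: [0.3, 0.2, -0.8]
width: 0.0397
```

```bash
python3 go.py .627 .220 .028 90
```

```text
turn [ 0.08 -0.03  0.03] shift [ 0.0013 -0.0012  0.0025] | t 18.33 pos [0.6282 0.2187 0.0305] rpy [ 1.7992e+02 -3.0000e-02  9.0030e+01] w 0.0397 F [ 0.3  0.2 -0.8] tips 0.017 q [-0.13  0.77 -0.45  1.63  0.42  0.83 -0.76]
```

>>> play_rows(increments=[[0,0,0,0.001,-0.001,0.0015,0],[0,0,0,0.001,-0.001,0.0025,0],[0,0,0,0.001,-0.001,0.0025,0],[0,0,0,0.001,-0.001,0.0025,100],[0,0,0,0.001,-0.001,0.0025,100],[0,0,0,0.001,-0.001,0.0025,100],[0,0,0,0.001,-0.001,0.0025,100],[0,0,0,0.001,-0.001,0.0025,100],[0,0,0,0.001,-0.001,0.0025,100],[0,0,0,0.001,-0.001,0.0025,100],[0,0,0,0.001,-0.001,-0.02,100],[0,0,0,0.001,-0.001,-0.06,100],[0,0,0,0.001,-0.001,-0.1,100],[0,0,0,0.001,-0.001,-0.13,100],[0,0,0,0.001,-0.001,-0.13,100],[0,0,0,0.001,-0.001,-0.13,100]])

```text
time: 19.67
position: [0.6277, 0.2203, 0.1616]
eef_rot: [3.138, -0.002, 1.571]
contact_force: [0.7, 0.2, -0.6]
width: 0.0855
```

```bash
python3 - <<'E'
from fit import *
from workcell import ctrl
s=ctrl.snapshot("wrist"); I=s["pixels"][:,:,::-1].copy()
for r,z in((.0215,.05),(.024,0.001)):
    uv=proj(s,circ(r,z)+[.627,.22,0]); cv2.polylines(I,[uv.astype(np.int32)],True,(0,0,255),1)
cv2.imwrite("pics/w10.png",I)
E
python3 go.py .4535 .001 .15 90
```

```text
turn [0.05 0.   0.04] shift [-0.2185 -0.1733  0.0094] | t 19.72 pos [0.6267 0.2196 0.1596] rpy [179.95   0.    90.04] w 0.0854 F [-0.4 -0.7  0.4] tips 0.017 q [-0.1   0.63 -0.51  1.54  0.33  1.06 -0.69]
```

View pics/w10.png

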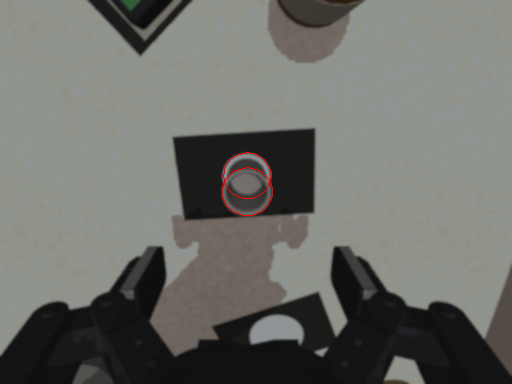

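>>> play_rows(increments=[[0,0,0,-0.027,-0.021,0,100],[0,0,0,-0.058,-0.046,0,100],[0,0,0,-0.09,-0.071,0,100],[0,0,0,-0.122,-0.096,0,100],[0,0,0,-0.153,-0.121,0,100],[0,0,0,-0.184,-0.146,0,100],[0,0,0,-0.208,-0.165,0,100],[0,0,0,-0.218,-0.173,0,100],[0,0,0,-0.218,-0.173,0,100],[0,0,0,-0.218,-0.173,0,100],[0,0,0,-0.218,-0.173,0,100]])

```text
time: 20.63
position: [0.4544, 0.0026, 0.159]
eef_rot: [3.142, -0.001, 1.572]
contact_force: [0.6, 0.6, -0.5]
width: 0.0854
```

```bash
python3 - <<'E'
from fit import *
from workcell import ctrl
s=ctrl.snapshot("wrist"); I=s["pixels"][:,:,::-1].copy()
for r,z in((.0275,.062),(.03,0.0)):
    uv=proj(s,circ(r,z)+[.4535,.001,0]); cv2.polylines(I,[uv.astype(np.int32)],True,(0,0,255),1)
cv2.imwrite("pics/w11.png",I)
E
python3 go.py .4535 .001 .03 90
```

```text
turn [ 0.01 -0.06  0.14] shift [-0.002  -0.0011  0.1291] | t 20.68 pos [0.4545 0.0029 0.1591] rpy [ 1.7999e+02 -6.0000e-02  9.0140e+01] w 0.0857 F [ 0.4 -0.4  0.1] tips 0.017 q [ 0.34  0.33 -0.57  2.05  0.24  0.83 -0.36]
```

View pics/w11.png

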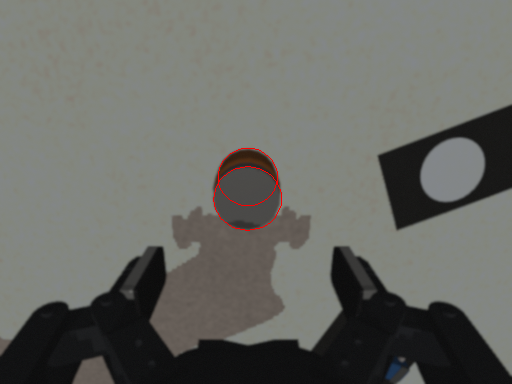

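Jar outline matches the predicted pose (lid circle at about (247,198)). Descend and grip.

>>> play_rows(increments=[[0,0,0,-0.002,-0.001,0.035,100],[0,0,0,-0.002,-0.001,0.07,100],[0,0,0,-0.002,-0.001,0.1,100],[0,0,0,-0.002,-0.001,0.12,100],[0,0,0,-0.002,-0.001,0.129,100],[0,0,0,-0.002,-0.001,0.129,100],[0,0,0,-0.002,-0.001,0.129,100],[0,0,0,-0.002,-0.001,0.129,0],[0,0,0,-0.002,-0.001,0.129,0],[0,0,0,-0.002,-0.001,0.129,0],[0,0,0,-0.002,-0.001,0.129,0],[0,0,0,-0.002,-0.001,0.129,0],[0,0,0,-0.002,-0.001,0.129,0],[0,0,0,-0.002,-0.001,0.129,0],[0,0,0,-0.002,-0.001,0.129,0],[0,0,0,-0.002,-0.001,0.129,0],[0,0,0,-0.002,-0.001,0.129,0]])

```text
time: 22.1
position: [0.4537, -0.0003, 0.0319]
eef_rot: [3.139, 0.0, 1.571]
contact_force: [-2.4, 1.2, 11.8]
width: 0.0582
```

```bash
python3 go.py .665 .0105 .15 90
```

```text
turn [0.16 0.01 0.02] shift [ 0.0107  0.2116 -0.1175] | t 22.1 pos [ 4.537e-01 -3.000e-04  3.190e-02] rpy [1.7984e+02 1.0000e-02 9.0020e+01] w 0.0582 F [-2.4  1.2 11.8] tips 0.017 q [ 0.22  0.53 -0.44  2.17  0.44  0.52 -0.55]
```

>>> play_rows(increments=[[0,0,0,0,0,-0.015,0],[0,0,0,0,0,-0.04,0],[0,0,0,0,0,-0.075,0],[0,0,0,0.001,0.015,-0.1,0],[0,0,0,0.002,0.04,-0.105,0],[0,0,0,0.004,0.07,-0.105,0],[0,0,0,0.005,0.1,-0.105,0],[0,0,0,0.007,0.13,-0.105,0],[0,0,0,0.008,0.16,-0.105,0],[0,0,0,0.009,0.187,-0.105,0],[0,0,0,0.01,0.205,-0.105,0],[0,0,0,0.01,0.211,-0.105,0],[0,0,0,0.01,0.211,-0.105,0],[0,0,0,0.01,0.211,-0.105,0]])

```text
time: 23.27
position: [0.6628, 0.0096, 0.1354]
eef_rot: [-3.141, 0.0, 1.572]
contact_force: [-0.5, 0.3, -1.3]
width: 0.0579
```

```bash
python3 - <<'E'
import cv2
from workcell import ctrl
s=ctrl.snapshot("wrist"); cv2.imwrite("pics/w12.png",s["pixels"][:,:,::-1])
E
python3 go.py .665 .01 .032 90
```

```text
turn [-0.06  0.01  0.06] shift [0.0004 0.0027 0.1034] | t 23.32 pos [0.6624 0.0096 0.1354] rpy [-1.7994e+02  1.0000e-02  9.0060e+01] w 0.0579 F [-0.   0.4 -0.9] tips 0.017 q [ 0.21  0.65 -0.49  1.57  0.34  1.01 -0.37]
```

View pics/w12.png

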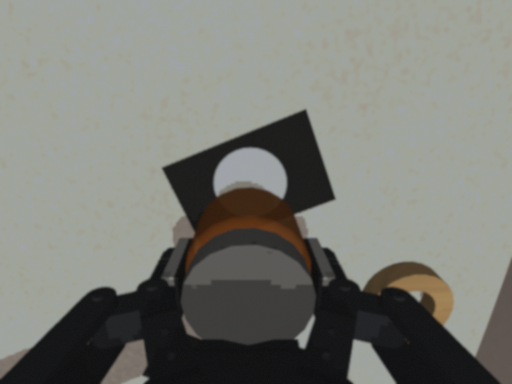

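>>> play_rows(increments=[[0,0,0,0,0.002,0.03,0],[0,0,0,0,0.002,0.06,0],[0,0,0,0,0.002,0.083,0],[0,0,0,0,0.002,0.095,0],[0,0,0,0,0.002,0.1,0],[0,0,0,0,0.002,0.102,0],[0,0,0,0,0.002,0.103,0],[0,0,0,0,0.002,0.103,0]])

```text
time: 23.98
position: [0.6665, 0.0099, 0.0337]
eef_rot: [3.139, -0.0, 1.572]
contact_force: [1.3, -0.0, -0.7]
width: 0.0581
```

```bash
python3 go.py .665 .01 .032 90
```

```text
turn [ 0.12 -0.01  0.05] shift [ 0.0001 -0.0015  0.0017] | t 23.98 pos [0.6665 0.0099 0.0337] rpy [ 1.7988e+02 -1.0000e-02  9.0050e+01] w 0.0581 F [ 1.3 -0.  -0.7] tips 0.017 q [ 0.18  0.77 -0.44  1.63  0.41  0.84 -0.43]
```

>>> play_rows(increments=[[0,0,0,0,-0.001,0.001,0],[0,0,0,0,-0.001,0.002,0],[0,0,0,0,-0.001,0.002,0],[0,0,0,0,-0.001,0.002,100],[0,0,0,0,-0.001,0.002,100],[0,0,0,0,-0.001,0.002,100],[0,0,0,0,-0.001,0.002,100],[0,0,0,0,-0.001,0.002,100],[0,0,0,0,-0.001,0.002,100],[0,0,0,0,-0.001,0.002,100],[0,0,0,0,-0.001,-0.02,100],[0,0,0,0,-0.001,-0.06,100],[0,0,0,0,-0.001,-0.1,100],[0,0,0,0,-0.001,-0.13,100],[0,0,0,0,-0.001,-0.16,100],[0,0,0,0,-0.001,-0.16,100]])

```text
time: 25.32
position: [0.6678, 0.0107, 0.1994]
eef_rot: [3.132, -0.001, 1.572]
contact_force: [1.0, 0.1, -0.0]
width: 0.0851
```

```bash
python3 - <<'E'
from fit import *
from workcell import ctrl
s=ctrl.snapshot("wrist"); I=s["pixels"][:,:,::-1].copy()
for r,z in((.0275,.062),(.034,0.001)):
    uv=proj(s,circ(r,z)+[.665,.0103,0]); cv2.polylines(I,[uv.astype(np.int32)],True,(0,0,255),1)
cv2.imwrite("pics/w13.png",I)
E
python3 go.py .42 0 .3 90
```

```text
turn [ 0.38 -0.03  0.04] shift [-0.0101 -0.246  -0.1054] | t 25.37 pos [0.6667 0.0103 0.1962] rpy [ 1.7962e+02 -3.0000e-02  9.0040e+01] w 0.0853 F [ 0.6  0.1 -0.9] tips 0.017 q [ 0.22  0.6  -0.51  1.5   0.31  1.12 -0.34]
```

View pics/w13.png

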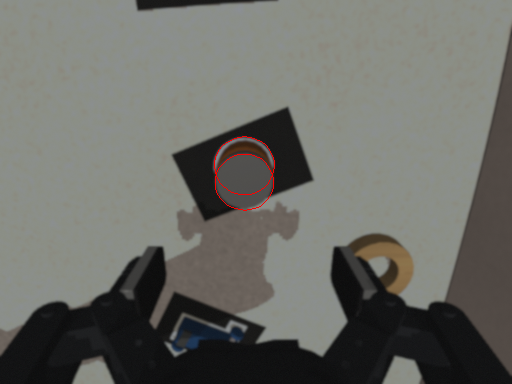

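Jar stands on its disc. Retreat to clear the cameras and check everything.

>>> play_rows(increments=[[0,0,0,-0.003,-0.03,-0.015,100],[0,0,0,-0.006,-0.065,-0.03,100],[0,0,0,-0.008,-0.1,-0.045,100],[0,0,0,-0.01,-0.135,-0.06,100],[0,0,0,-0.01,-0.17,-0.075,100],[0,0,0,-0.01,-0.205,-0.09,100],[0,0,0,-0.01,-0.235,-0.1,100],[0,0,0,-0.01,-0.246,-0.105,100],[0,0,0,-0.01,-0.246,-0.105,100],[0,0,0,-0.01,-0.246,-0.105,100]])

```text
time: 26.2
position: [0.4186, -0.0009, 0.2971]
eef_rot: [3.141, 0.001, 1.571]
contact_force: [0.2, -0.4, 0.9]
width: 0.0857
```

```bash
python3 - <<'E'
from fit import *
from workcell import ctrl
t=ctrl.snapshot("top"); s=ctrl.snapshot("side")
pickle.dump((t,s),open("end.pkl","wb"))
cv2.imwrite("pics/t14.png",np.clip(np.vstack([t["pixels"],])[:,:,::-1].astype(int)*1.6,0,255).astype(np.uint8)); cv2.imwrite("pics/s14.png",s["pixels"][:,:,::-1])
I=s["pixels"][:,:,::-1].copy()
for k,p in dict(meter=(.517,.4165,np.radians(132.2)),boss=(.613,-.2315,np.radians(153.4)),jar=(.665,.0103,0),beaker=(.627,.22,0)).items():
    c,q=np.cos(p[2]),np.sin(p[2]);R=np.array([[c,-q,0],[q,c,0],[0,0,1]])
    h=cv2.convexHull(proj(s,parts[k][0]@R.T+[p[0],p[1],0]).astype(np.float32)); cv2.polylines(I,[h.astype(np.int32)],True,(0,0,255),1)
cv2.imwrite("pics/s14o.png",cv2.resize(I[120:,120:320],None,fx=2.2,fy=2.2))
E
python3 go.py 0 0 0 0
```

```text
turn [-4.000e-02  1.000e-02  9.003e+01] shift [ 0.0008 -0.4191  0.2969] | t 26.3 pos [ 0.4193 -0.0007  0.2966] rpy [-1.7997e+02 -2.0000e-02  9.0030e+01] w 0.0851 F [0.9 0.7 0.7] tips 0.017 q [ 0.45  0.1  -0.61  1.92  0.06  1.14 -0.19]
```

View pics/t14.png

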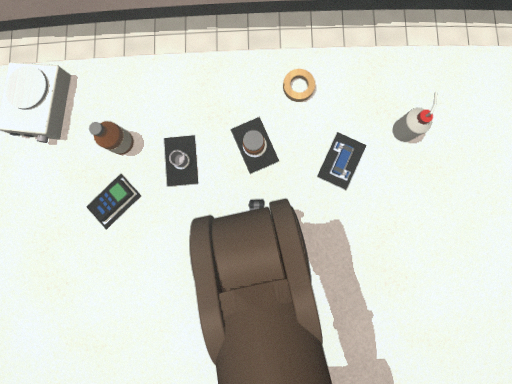

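View pics/s14o.png

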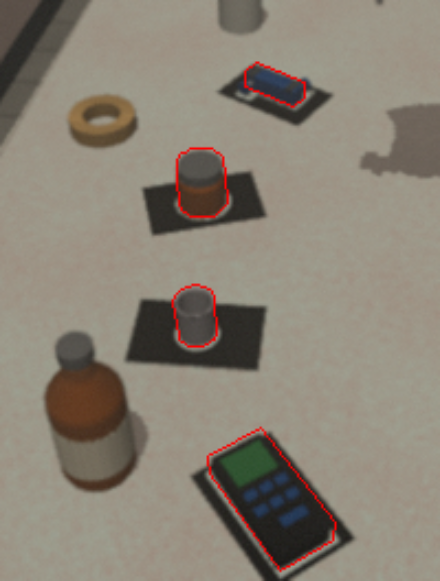

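```bash
python3 -c "
from workcell import ctrl
print(ctrl.sign_off())"
```

```text
the job is handed in; nothing more can be done
None
```

The meter, boss, beaker and jar were each gripped, carried and set down upright on their own labels, and the job was handed in at about 26 s of the 112 s allowed.

- **Meter:** measured from the wrist camera it was about 2 mm and 2° off its silhouette.
- **Boss, beaker and jar:** outlines predicted for a perfect placing lay over them to within about 2–3 mm by eye, in the wrist and side pictures. The boss's stubs match the silhouette's.
- **Bottles:** the amber bottle and wash bottle are at the same pixels in the final top view as at the start.
- **Gripper:** it was retracted to about 0.3 m and open, with only noise on the wrist force.

No check failed. The top and side cameras disagreed by 1–4 mm (and up to about 4° for the meter) on positions, well inside the 12 mm and 0.2 rad tolerances. While gripping, the wrist force showed 8–12 N upward. I did not establish why, and it is far below the limits.

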